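Unlock the punch rack and lay the punches out by size

TASK

First lift the retaining bar out of its two brackets and lay it, grip upward, lengthwise and centred on top of the whetstone. Then take the three punches out of the rack and lay them down, all pointing the same way as the rivet tin and the whetstone and level with their middles: the shortest centred on top of the tin, the longest on the mat midway between tin and whetstone, and the medium one on the mat to the right (as the robot sees it) of whichever of the two stands on the right, about 35 mm clear of it. Do not shift the tin, the whetstone or the two pots.

Things in the scene. Friction and masses are not known exactly. Their poses are not given: they have to be found in the camera images.
- retaining_bar: Flat steel bar 184 long (its y) x 20 wide (x) x 8 mm thick, with a wooden block grip on its middle: 22 (x) x 44 (y) x 30 mm tall, 38 overall; about 0.25 kg. Origin: centre of the bar's underside. Starts in the rack's two open-topped brackets, across the punches and at least 2 mm above them; lifts straight up.
- long_punch: Plain round steel punch tapering to a point over its front part, lying on its side. 140 mm long, thickest diameter 14 mm. Origin: mid-length, on the underside as it lies in the rack; its y axis runs along its length, z up. Starts between the teeth of the rack, in any of the three places.
- medium_punch: Plain round steel punch tapering to a point over its front part, lying on its side. 120 mm long, thickest diameter 12 mm. Origin: mid-length, on the underside as it lies in the rack; its y axis runs along its length, z up. Starts between the teeth of the rack, in any of the three places.
- short_punch: Plain round steel punch tapering to a point over its front part, lying on its side. 100 mm long, thickest diameter 10 mm. Origin: mid-length, on the underside as it lies in the rack; its y axis runs along its length, z up. Starts between the teeth of the rack, in any of the three places.
- punch_rack: Fixed wooden rack: board 110 (its x) x 184 (y) x 12 mm high, origin centre of underside. Punches lie along x on the board at y = -44, 0, +44, between 9 mm high teeth at x = +-38; clear for 68 mm between the two rows of teeth. Steel brackets at y = +-83 hold the bar: slot 24 wide in x, floor 28 and top 40 mm above the bench.
- rivet_tin: Shut rivet tin with a printed lid, 63 wide (its x axis) x 100 long (y) x 34 mm high, plus a small tab of 4 mm on one long side. Origin: centre of the underside; its x axis points about to the robot's left. Lies loose on the mat with its length pointing away from the robot, about 134 mm centre to centre beside the whetstone, on either side of it.
- whetstone: Grey-brown sharpening stone, plain block 45 wide (its x axis) x 150 long (y), flat top 22 to 26 mm above its underside. Origin: centre of the underside. Lies loose on the mat with its length pointing away from the robot.
- bench_mat: Fixed thin black rubber mat 144 (its x, away from the robot) x 260 (y) x 3 mm. Origin: centre of the underside. Tin and whetstone lie on it; it lies to the right of the rack and nearer the robot.
- paste_pot: Small round pot, 52 mm diameter, 68 mm high, red lid, standing between rack and mat; bystander, leave alone. Origin: centre of the underside.
- glue_pot: Round pot, 60 mm diameter, 88 mm high, black lid, standing beyond the right end of the mat; bystander, leave alone. Origin: centre of the underside.

How it is judged:
On the way:
1. The bar lies lengthwise on the whetstone while all three punches are still in the rack (x of retaining_bar in the frame of whetstone between -0.012 and 0.012 m and y of retaining_bar in the frame of whetstone between -0.025 and 0.025 m and z of retaining_bar in the frame of whetstone between 0.015 and 0.032 m and angle between the y axis of retaining_bar and the y axis of whetstone, either way round below 0.15 rad and angle between retaining_bar's own z axis and vertical below 0.1 rad and linear speed of retaining_bar below 0.02 m/s and horizontal distance between each of long_punch, medium_punch, short_punch and punch_rack below 0.085 m), for 0.2 s.
At the end, for the whole second after the job is handed in: Bar at rest on the stone, grip up, within 12 mm sideways, 25 mm lengthwise, 0.15 rad. Punches at rest, within 0.2 rad: short on the tin within 18 mm of its centre; long between tin and stone, medium right of the right one, both flat, 20 to 55 mm clear, within 30 mm of level (x of retaining_bar in the frame of whetstone between -0.012 and 0.012 m and y of retaining_bar in the frame of whetstone between -0.025 and 0.025 m and z of retaining_bar in the frame of whetstone between 0.015 and 0.032 m and angle between the y axis of retaining_bar and the y axis of whetstone, either way round below 0.15 rad and angle between retaining_bar's own z axis and vertical below 0.1 rad and linear speed of each of retaining_bar, long_punch, medium_punch, short_punch below 0.02 m/s and ((x of rivet_tin in the frame of whetstone above 0 m and x of long_punch in the frame of whetstone between 0.0495 and 0.0845 m and x of long_punch in the frame of rivet_tin between -0.0935 and -0.0585 m and x of medium_punch in the frame of whetstone between -0.0855 and -0.0485 m and y of medium_punch in the frame of whetstone between -0.03 and 0.03 m and angle between the y axis of medium_punch and the y axis of whetstone, either way round below 0.2 rad) or (x of rivet_tin in the frame of whetstone below 0 m and x of long_punch in the frame of whetstone between -0.0845 and -0.0495 m and x of long_punch in the frame of rivet_tin between 0.0585 and 0.0935 m and x of medium_punch in the frame of rivet_tin between -0.0945 and -0.0575 m and y of medium_punch in the frame of rivet_tin between -0.03 and 0.03 m and angle between the y axis of medium_punch and the y axis of rivet_tin, either way round below 0.2 rad)) and y of long_punch in the frame of whetstone between -0.03 and 0.03 m and angle between the y axis of long_punch and the y axis of whetstone, either way round below 0.2 rad and height (world z) of long_punch between -0.005 and 0.025 m and height (world z) of medium_punch between -0.005 and 0.025 m and x of short_punch in the frame of rivet_tin between -0.018 and 0.018 m and y of short_punch in the frame of rivet_tin between -0.02 and 0.02 m and z of short_punch in the frame of rivet_tin between 0.028 and 0.05 m and angle between the y axis of short_punch and the y axis of rivet_tin, either way round below 0.2 rad); the robot touches nothing.
It fails at once if The tin is shifted by more than 12 mm (distance of rivet_tin from where it was at the start of the episode above 0.012 m).
It fails at once if The whetstone is shifted by more than 12 mm (distance of whetstone from where it was at the start of the episode above 0.012 m).
It fails at once if The red-lidded pot is shifted by more than 15 mm (distance of paste_pot from where it was at the start of the episode above 0.015 m).
It fails at once if The black-lidded pot is shifted by more than 15 mm (distance of glue_pot from where it was at the start of the episode above 0.015 m).
It also fails if it takes over 96 s, if anything falls off the work surface, if the arm or the gripper's body presses on something with over 40 N, if the wrist force passes 120 N, or if a joint passes its speed limit or range.

ROBOT

A 6-joint arm with a two-finger parallel gripper is mounted at the origin on a cart in front of the work surface, level with it; the furniture and walls round the work are solid. World frame = base frame: x ahead of the robot, y to its left, z up, the work surface at z = 0. Lengths are in m, angles in rad, forces in N, time in s.
With the tool pointing down it reaches from about 0.425 to 0.95 m from the base axis. Payload 14.7 kg.
Tool frame: the origin (TCP) lies on the front face of the gripper's body, between the roots of the fingers; the fingertips stand 73 mm ahead of it and the grasp point (between the pads) lies 54 mm ahead of it (arm.grip_point_offset is the distance from the TCP to the grasp point, in m); z points along the fingers, y is the line along which they close (so a half turn about z gives the same grasp; the last joint's range is limited). The gripper opens to 85 mm and grips with 20 to 120 N. Pads are 22 mm wide; open, the fingers measure 114 mm over their backs; the gripper's body (76 mm by 85 mm) begins 54 mm behind the grasp point. The pads swing forward as they close: fully open they stand 13 mm farther back than shut.
Start: joints at [1.219, 0.48, 1.596, -0, 1.065, -0.047], TCP at [0.195, 0.62, 0.304] pointing down, gripper open.
Joint ranges: [-2.75, 2.75], [-0.82, 2.05], [0.23, 2.67], [-1.56, 4.7], [0.09, 2.69], [-2.92, 2.92]. Speed limits (rad/s): [1.89, 1.89, 2.39, 3.01, 3.01, 3.01].

INTERFACE

Orientations are given as a unit quaternion [w, x, y, z].
In Python, from plant import arm gives the robot as it stands.
- The arm moves only by the tool drive_tool, never from a script. Its arguments are lists of equal length, an entry for each row: "translation": the shift along the tool's x, y, z in m, a list of three; "twist": the turn, a rotation vector about the tool's x, y, z in degrees, a list of three; "claw": the opening in per cent of the stroke, from 0 (shut) to 100 (fully open). In form: {"translation": [[x, y, z], ...], "twist": [[wx, wy, wz], ...], "claw": [claw, ...]}. A call has 1 to 12 rows; each row is the pose to reach, as a shift and turn from the pose commanded when the call began, along the tool's axes at that moment; what a row does not reach only later rows make up. A row lasts 1/12 s, in which the tool goes at most 41.7 mm and 7.16 degrees, less where a joint would pass 70% of its speed; a pose out of reach is approached as far as the arm can. A call with a gripper value outside its range is refused whole. The fingers move at their own pace and stop on an object; "force" is the grip in N (left out, the last holds). Time passes only in rows, so rows that repeat a pose let the fingers close. It gives the time, the measured TCP pose, the force, the opening and the grip force at its end, in the units of the state.
- arm.read_state(): the state, without advancing time (a new reading comes with each control period).
- arm.camera(name): name is "side" or "top" or "wrist"; returns a dict with "color" (480x640x3 uint8, red, green, blue), "fx", "fy", "cx", "cy" (pixels), "eye" and "rotation" of the camera in the world. Camera axes: x right, y up, looking along -z (the intrinsics and any distortion apply to the point x, -y, -z); pixel columns grow to the right and rows downward; lengths in m; the calibration is good to about 2 mm. The wrist camera is an equidistant fisheye: a pixel r from the principal point sees the ray r / f radians off the axis. A picture is of the moment at which its call begins. There is no depth.
- arm.finish_job(): hands the job in; it is judged then, once.
The state is a dict: "time": time; "joint_pos": joint angles; "qd": joint speeds; "joint_efforts": joint torques, N m; "eef_pos": TCP position; "tool_rot": TCP orientation; "wrist_force": force on the tool from outside, world axes, zero at the start; "moment": the same for the moment, N m; "width": finger opening in m; "grip_force": force on a finger pad.
Only numpy, scipy, OpenCV 4.12 (cv2) and the standard library are available. Lean on these libraries where they do the work, as an engineer would, in place of code of your own. Each camera call takes 0.05 s, during which the arm holds its last target. There are 200 camera calls.

## Working session

There is one attempt and no reset: what is moved stays moved. The work goes in short steps, Python scripts to look and compute and a tool call to move; the robot and the scene stay as the last step left them, time stands still between calls to the robot, and variables do not carry over. Pictures are saved under pics/ and viewed, at most 14 in all, crops included, and the job is handed in when it is done.

Besides the shell and the picture viewer there is one more tool, called after "Emit:" as name(argument=value, ...) on one line, values as JSON. drive_tool: Moves the arm, as the interface text tells. Its arguments: {"type":"object","properties":{"translation":{"type":"array","items":{"type":"array","items":{"type":"number"}}},"twist":{"type":"array","items":{"type":"array","items":{"type":"number"}}},"claw":{"type":"array","items":{"type":"number"}},"force":{"type":"number"}},"required":["translation","twist","claw"]}

```bash
mkdir -p pics; ls
python3 - <<'E'
from plant import arm
import cv2
for n in("top","side"):
    c=arm.camera(n); cv2.imwrite(f"pics/{n}0.png",c["color"][:,:,::-1])
    print(n,{k:c[k] for k in c if k!="color"})
s=arm.read_state();print(s)
E
```

```text
pics
top {'fx': 474.2740259284915, 'fy': 474.2740259284915, 'cx': 322.5865106700095, 'cy': 237.31978255896502, 'eye': array([ 0.30085069, -0.3807049 ,  0.95543481]), 'rotation': array([-0.70413356, -0.03493932,  0.02806768,  0.7086518 ])}
side {'fx': 535.5052186120794, 'fy': 535.5052186120794, 'cx': 326.0689267983014, 'cy': 242.55981517993249, 'eye': array([0.31450155, 0.29719919, 0.6497875 ]), 'rotation': array([-0.04790455, -0.0298636 ,  0.40308934,  0.91341792])}
{'time': 0.1, 'joint_pos': array([ 1.21941500e+00,  4.80766242e-01,  1.59680818e+00,  1.65176935e-05,
        1.06511895e+00, -4.65988450e-02]), 'qd': array([ 0.00027356, -0.0016068 , -0.00156702, -0.00048238, -0.00147294,
        0.00037134]), 'joint_efforts': array([ 1.98010479e-03, -9.52259016e+01, -4.31037033e+01, -1.61619150e-04,
        5.23296665e-03, -1.22440895e-05]), 'eef_pos': array([0.19492928, 0.61977375, 0.3033394 ]), 'tool_rot': array([-1.15875674e-04,  1.51806027e-01,  9.88410151e-01, -5.38073370e-04]), 'wrist_force': array([ 0.23047813, -0.23452271, -0.78404599]), 'moment': array([-0.06048231, -0.04496293,  0.01434731]), 'grip_force': 0.0, 'width': 0.08531703174671942}
```

View pics/top0.png

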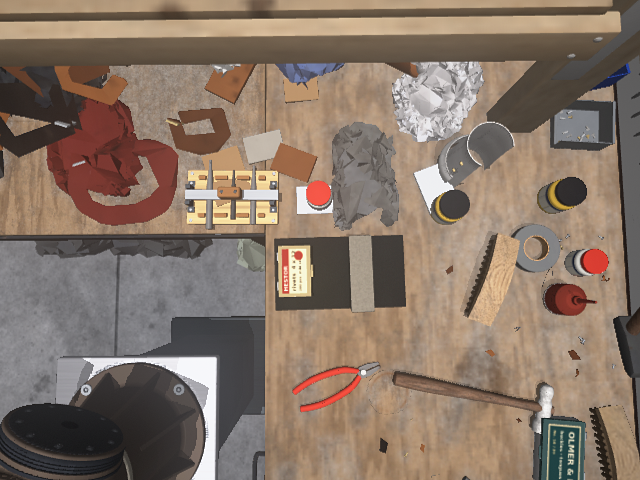

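View pics/side0.png

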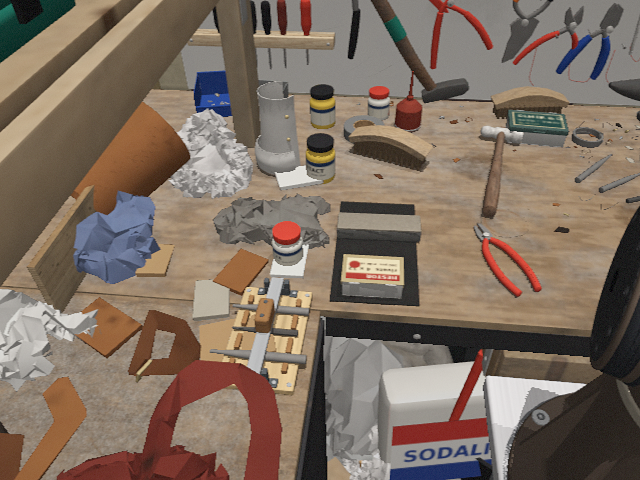

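```bash
cat > h.py <<'E'
import numpy as np,cv2
from scipy.spatial.transform import Rotation as R
from plant import arm
def rot(q): return R.from_quat(np.r_[q[1:],q[0]])
def ray(c,px,name):
    u=(np.array(px,float)-[c["cx"],c["cy"]])/[c["fx"],c["fy"]]
    if name=="wrist":
        r=np.linalg.norm(u,axis=-1,keepdims=True); s=np.sinc(r/np.pi)*1
        d=np.concatenate([u*s*[1,-1],-np.cos(r)],-1)
    else: d=np.concatenate([u*[1,-1],-np.ones(u.shape[:-1]+(1,))],-1)
    return rot(c["rotation"]).apply(d)
def plane(c,px,z,name):
    d=ray(c,np.atleast_2d(px),name); e=c["eye"]
    return e+d*((z-e[2])/d[:,2])[:,None]
def tri(c1,p1,n1,c2,p2,n2):
    a=ray(c1,np.atleast_2d(p1),n1)[0];b=ray(c2,np.atleast_2d(p2),n2)[0]
    t=np.linalg.lstsq(np.c_[a,-b],c2["eye"]-c1["eye"],rcond=None)[0]
    p=c1["eye"]+a*t[0];q=c2["eye"]+b*t[1]
    return (p+q)/2,np.linalg.norm(p-q)
def save(n,img,k=1):
    cv2.imwrite(n,cv2.resize(img[:,:,::-1],None,fx=k,fy=k,interpolation=cv2.INTER_CUBIC))
E
python3 - <<'E'
from h import *
c=arm.camera("top");s=arm.camera("side")
save("pics/rack.png",c["color"][150:240,175:335],5)
save("pics/mat.png",c["color"][225:325,265:415],5)
g=lambda p,z:plane(c,p,z,"top").round(3)
print("mat",g([[275,240],[276,311],[405,307],[404,235]],.003))
print("pots",g([[318,193]],.068),g([[452,205]],.088))
print("beam lower edge", [g([[10,65],[600,65]],z) for z in (.2,.4,.6)])
print("grip",g([[229,193]],.058))
print("side beam bottom edge end",tri(c,(600,62),"top",s,(222,155),"side"))
E
```

```text
mat [[ 0.381 -0.276  0.003]
 [ 0.239 -0.278  0.003]
 [ 0.246 -0.535  0.003]
 [ 0.39  -0.536  0.003]]
pots [[ 0.465 -0.364  0.068]] [[ 0.437 -0.611  0.088]]
beam lower edge [array([[ 0.66 ,  0.145,  0.2  ],
       [ 0.65 , -0.831,  0.2  ]]), array([[ 0.565,  0.006,  0.4  ],
       [ 0.557, -0.712,  0.4  ]]), array([[ 0.47 , -0.133,  0.6  ],
       [ 0.465, -0.593,  0.6  ]])]
grip [[ 0.468 -0.193  0.058]]
side beam bottom edge end (array([ 0.85168957, -1.11713639, -0.28650282]), np.float64(0.05590530923731979))
```

View pics/rack.png

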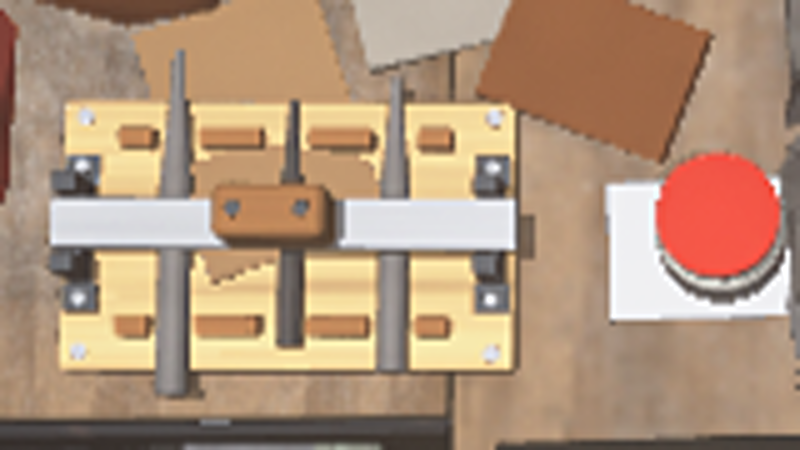

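View pics/mat.png

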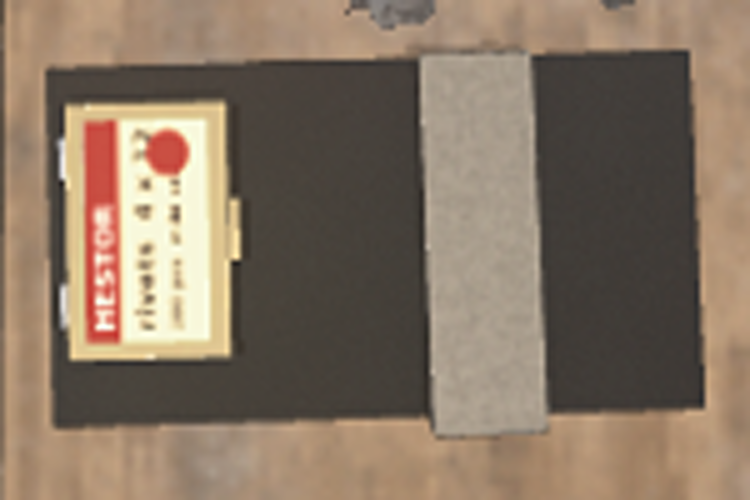

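Top crop: long punch at left (crop col 172), short in the middle (290), medium at right (393), points away from the robot; bar grip at crop (272,215). Tin left on the mat, whetstone right (crop 420–547).

Run:
```python
from h import *
c=arm.camera("top");s=arm.camera("side")
def g(P,z,o): return plane(c,(np.array(P)+.5)/5-.5+o,z,"top")
rk=[175,150];mt=[265,225]
def desc(n,q):
    a=(q[0]+q[1])/2-(q[2]+q[3])/2
    print(n,"ctr",q.mean(0).round(4),"yaw of far axis deg",np.degrees(np.arctan2(a[1],a[0])).round(1),"len",np.linalg.norm(a).round(4),"wid",np.linalg.norm((q[0]+q[3]-q[1]-q[2])/2).round(4))
desc("tin",g([[65,102],[226,101],[233,357],[70,360]],.037,mt))
desc("stone",g([[420,55],[530,52],[547,430],[433,436]],.027,mt))
desc("board",g([[65,102],[515,102],[516,371],[61,371]],.012,rk))
desc("bar",g([[51,200],[516,200],[516,250],[51,250]],.036,rk))
desc("grip",g([[212,186],[328,186],[330,240],[214,240]],.064,rk))
for n,P,z in (("long",[[179,52],[172,395]],.02),("short",[[294,100],[289,347]],.018),("med",[[397,76],[392,371]],.019)):
    q=g(P,z,rk);print(n,q.round(4).tolist(),(q.mean(0)).round(4))
# beam: plane of top-view lower edge, intersect side rays
a,b=ray(c,[[10,63],[600,63]],"top");n=np.cross(a,b)
for p in ((0,300),(100,185),(195,75),(0,130),(100,35),(222,60),(262,140)):
    d=ray(s,np.array([p]),"side")[0];t=n@(c["eye"]-s["eye"])/(n@d);print(p,(s["eye"]+t*d).round(3),"y=-? ")
```

```text
tin ctr [ 0.319  -0.3169  0.037 ] yaw of far axis deg 1.3 len 0.0992 wid 0.0627
stone ctr [ 0.3135 -0.4466  0.027 ] yaw of far axis deg 1.5 len 0.1477 wid 0.0437
board ctr [ 0.4686 -0.1904  0.012 ] yaw of far axis deg 0.3 len 0.1098 wid 0.1828
bar ctr [ 0.4686 -0.1929  0.036 ] yaw of far axis deg 0.6 len 0.0199 wid 0.1832
grip ctr [ 0.4682 -0.1939  0.064 ] yaw of far axis deg 2.8 len 0.0209 wid 0.0443
long [[0.5424, -0.1468, 0.02], [0.4034, -0.1461, 0.02]] [ 0.4729 -0.1464  0.02  ]
short [[0.5228, -0.193, 0.018], [0.4226, -0.1921, 0.018]] [ 0.4727 -0.1926  0.018 ]
med [[0.5321, -0.2347, 0.019], [0.4125, -0.2335, 0.019]] [ 0.4723 -0.2341  0.019 ]
(0, 300) [0.59  0.061 0.354] y=-? 
(100, 185) [ 0.601 -0.121  0.326] y=-? 
(195, 75) [ 0.623 -0.497  0.27 ] y=-? 
(0, 130) [0.519 0.065 0.504] y=-? 
(100, 35) [ 0.516 -0.058  0.507] y=-? 
(222, 60) [ 0.667 -0.78   0.171] y=-? 
(262, 140) [-1.505  7.182  4.948] y=-?
```

```bash
cat >> h.py <<'E'
def delta(tgt,az,pos=None,q=None):
    "tool-frame shift (m) and turn (deg) to TCP at tgt, tool down, tool-y azimuth az deg"
    s=arm.read_state();A=rot(s["tool_rot"]);p=s["eef_pos"]
    a=np.radians(az);y=np.array([np.cos(a),np.sin(a),0]);z=np.array([0,0,-1.])
    B=R.from_matrix(np.c_[np.cross(y,z),y,z])
    return A.inv().apply(np.array(tgt)-p).round(4),np.degrees((A.inv()*B).as_rotvec()).round(2)
E
python3 -c "
from h import *
print(delta([.40,.22,.22],0.6),delta([.46,-.193,.2],.6))"
```

```text
(array([-0.3156, -0.3199,  0.0838]), array([-2.000e-02,  1.000e-02,  7.194e+01])) (array([-0.4968, -0.6959,  0.104 ]), array([-2.000e-02,  1.000e-02,  7.194e+01]))
```

Emit:
drive_tool(translation=[[-0.316,-0.32,0.084],[-0.316,-0.32,0.084],[-0.316,-0.32,0.084],[-0.316,-0.32,0.084],[-0.316,-0.32,0.084],[-0.316,-0.32,0.084],[-0.316,-0.32,0.084],[-0.316,-0.32,0.084],[-0.316,-0.32,0.084],[-0.316,-0.32,0.084],[-0.316,-0.32,0.084],[-0.316,-0.32,0.084]], twist=[[0,0,72],[0,0,72],[0,0,72],[0,0,72],[0,0,72],[0,0,72],[0,0,72],[0,0,72],[0,0,72],[0,0,72],[0,0,72],[0,0,72]], claw=[60,60,60,60,60,60,60,60,60,60,60,60])

```text
time: 1.3
eef_pos: [0.4025, 0.2147, 0.219]
tool_rot: [0.0, 0.706, 0.708, -0.001]
wrist_force: [-0.9, 1.4, 0.3]
width: 0.0515
grip_force: 0.0
```

```bash
python3 -c "
from h import *
print(delta([.468,-.193,.17],.6))
for n in ['side']:
  save('pics/s1.png',arm.camera(n)['color'])"
```

```text
(array([-0.4079,  0.0641,  0.0495]), array([-0.04,  0.07, -0.39]))
```

View pics/s1.png

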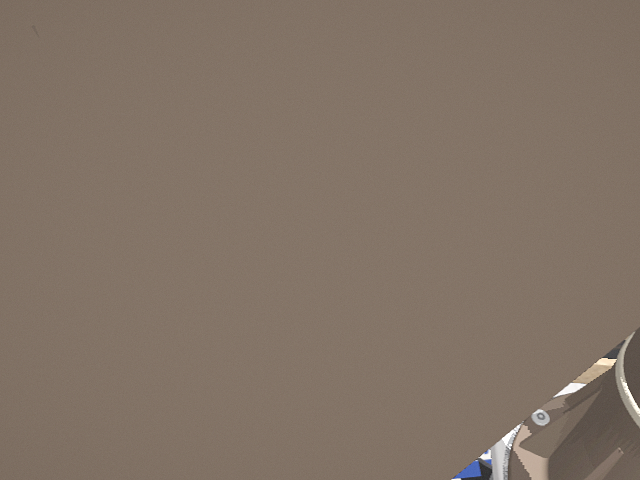

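The arm fills the side camera; moving on towards the rack.

Emit:
drive_tool(translation=[[-0.408,0.064,0.05],[-0.408,0.064,0.05],[-0.408,0.064,0.05],[-0.408,0.064,0.05],[-0.408,0.064,0.05],[-0.408,0.064,0.05],[-0.408,0.064,0.05],[-0.408,0.064,0.05],[-0.408,0.064,0.05],[-0.408,0.064,0.05],[-0.408,0.064,0.05],[-0.408,0.064,0.05]], twist=[[0,0,-0.4],[0,0,-0.4],[0,0,-0.4],[0,0,-0.4],[0,0,-0.4],[0,0,-0.4],[0,0,-0.4],[0,0,-0.4],[0,0,-0.4],[0,0,-0.4],[0,0,-0.4],[0,0,-0.4]], claw=[60,60,60,60,60,60,60,60,60,60,60,60])

```text
time: 2.35
eef_pos: [0.4689, -0.1888, 0.1697]
tool_rot: [0.0, 0.702, 0.712, 0.0]
wrist_force: [0.5, 0.9, -0.1]
width: 0.0511
grip_force: 0.0
```

```bash
python3 -c "
from h import *
print(delta([.468,-.193,.094],.6),arm.read_state()['joint_pos'])
w=arm.camera('wrist');print({k:w[k] for k in w if k!='color'})
a=np.hstack([cv2.resize(arm.camera(n)['color'],(400,300)) for n in ('side','top')])
save('pics/w1.png',w['color']);save('pics/st1.png',a)"
```

```text
(array([-0.0042, -0.0009,  0.0757]), array([0.02, 0.01, 0.21])) [-4.42763295e-01  4.72204302e-01  2.04697524e+00  9.17286908e-05
  6.21972530e-01 -4.56908540e-01]
{'fx': 371.64829954431775, 'fy': 371.64829954431775, 'cx': 323.90295206030584, 'cy': 236.44510508562453, 'eye': array([ 0.46731093, -0.1116964 ,  0.23946349]), 'rotation': array([ 0.98858754, -0.15048883, -0.00127074,  0.00679551])}
```

View pics/w1.png

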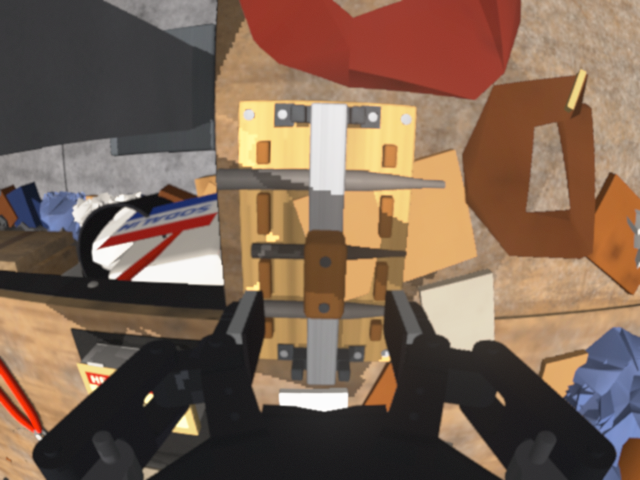

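View pics/st1.png

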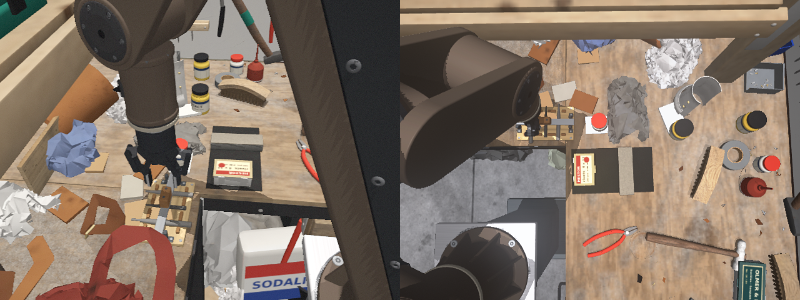

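Wrist view: bar grip centred between the fingers at (325,275), all three punches below the bar. Descend and grip.

Emit:
drive_tool(translation=[[-0.004,-0.001,0.03],[-0.004,-0.001,0.045],[-0.004,-0.001,0.057],[-0.004,-0.001,0.057],[-0.004,-0.001,0.057],[-0.004,-0.001,0.057],[-0.004,-0.001,0.057],[-0.004,-0.001,0.057],[-0.004,-0.001,0.057],[-0.004,-0.001,0.057],[-0.004,-0.001,0.057]], twist=[[0,0,0.2],[0,0,0.2],[0,0,0.2],[0,0,0.2],[0,0,0.2],[0,0,0.2],[0,0,0.2],[0,0,0.2],[0,0,0.2],[0,0,0.2],[0,0,0.2]], claw=[60,60,60,60,15,15,15,15,15,15,15], force=50)

```text
time: 3.42
eef_pos: [0.4678, -0.1912, 0.114]
tool_rot: [0.001, 0.703, 0.712, 0.0]
wrist_force: [1.2, 6.0, 9.1]
width: 0.0216
grip_force: 49.1
```

Emit:
drive_tool(translation=[[0,0,-0.01],[0,0,-0.025],[0,0,-0.05],[0,0,-0.07],[0,0,-0.07],[0,0,-0.07]], twist=[[0,0,0],[0,0,0],[0,0,0],[0,0,0],[0,0,0],[0,0,0]], claw=[15,15,15,15,15,15])

```text
time: 3.92
eef_pos: [0.4679, -0.1917, 0.1844]
tool_rot: [0.001, 0.702, 0.712, 0.0]
wrist_force: [0.2, -0.9, -3.2]
width: 0.0207
grip_force: 49.7
```

```bash
python3 -c "
from h import *
print(delta([.3155,-.4466,.19],-88.5),arm.read_state()['wrist_force'])"
```

```text
(array([-0.2529, -0.1557, -0.0057]), array([ 1.800e-01, -5.000e-02,  8.925e+01])) [ 0.16025393 -0.86174832 -3.20857405]
```

Emit:
drive_tool(translation=[[-0.02,-0.03,-0.006],[-0.04,-0.05,-0.006],[-0.06,-0.07,-0.006],[-0.08,-0.09,-0.006],[-0.11,-0.11,-0.006],[-0.14,-0.13,-0.006],[-0.17,-0.145,-0.006],[-0.2,-0.156,-0.006],[-0.225,-0.156,-0.006],[-0.24,-0.156,-0.006],[-0.253,-0.156,-0.006],[-0.253,-0.156,-0.006]], twist=[[0,0,5],[0,0,12],[0,0,19],[0,0,26],[0,0,33],[0,0,40],[0,0,47],[0,0,54],[0,0,61],[0,0,68],[0,0,75],[0,0,82]], claw=[15,15,15,15,15,15,15,15,15,15,15,15])

```text
time: 4.92
eef_pos: [0.3143, -0.4487, 0.1879]
tool_rot: [0.0, 0.997, 0.072, -0.0]
wrist_force: [-0.0, 0.4, -3.3]
width: 0.0214
grip_force: 50.1
```

Emit:
drive_tool(translation=[[0,0,0],[0,0,0],[0,0,0],[0,0,0]], twist=[[0,0,5],[0,0,7],[0,0,7],[0,0,7]], claw=[15,15,15,15])

```text
time: 5.25
eef_pos: [0.3143, -0.446, 0.1881]
tool_rot: [-0.001, 1.0, 0.016, -0.0]
wrist_force: [0.7, 0.5, -3.5]
width: 0.0212
grip_force: 50.1
```

```bash
python3 -c "
from h import *
print(delta([.3155,-.4466,.113],-88.5))
w=arm.camera('wrist');t=arm.camera('top');s=arm.camera('side')
save('pics/w2.png',np.hstack([w['color'][::1,:][:,:],])); save('pics/ts2.png',np.hstack([cv2.resize(t['color'][200:340,240:440],(400,280)),cv2.resize(s['color'][150:350,250:530],(392,280))]))"
```

```text
(array([0.0012, 0.0007, 0.0751]), array([-0.07,  0.04,  0.33]))
```

View pics/w2.png

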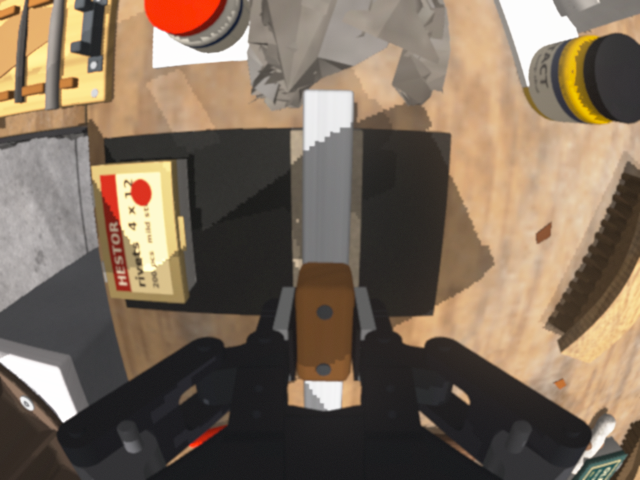

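Wrist view: bar (cols 304–351) hangs over the stone (cols 292–362), lined up lengthwise; check with rays.

```bash
python3 -c "
from h import *
w=arm.camera('wrist')
print('stone',plane(w,[[293,200],[361,200],[294,132],[362,132]],.027,'wrist').round(4))
print('bar',plane(w,[[304,200],[351,200],[303,92],[353,92]],.11,'wrist').round(4))
print('tin',plane(w,[[93,166],[172,160],[113,299],[185,302]],.037,'wrist').round(4),'mat R end',plane(w,[[449,132]],.003,'wrist'))
"
```

```text
stone [[ 0.3416 -0.4245  0.027 ]
 [ 0.343  -0.4677  0.027 ]
 [ 0.3847 -0.4244  0.027 ]
 [ 0.3861 -0.4663  0.027 ]]
bar [[ 0.359  -0.4355  0.11  ]
 [ 0.3597 -0.4546  0.11  ]
 [ 0.4026 -0.434   0.11  ]
 [ 0.4033 -0.4536  0.11  ]]
tin [[ 0.3664 -0.2858  0.037 ]
 [ 0.3683 -0.3479  0.037 ]
 [ 0.2667 -0.2876  0.037 ]
 [ 0.2698 -0.3488  0.037 ]] mat R end [[ 0.39019503 -0.53071227  0.003     ]]
```

Emit:
drive_tool(translation=[[0.001,0.001,0.03],[0.001,0.001,0.055],[0.001,0.001,0.067],[0.001,0.001,0.07],[0.001,0.001,0.072],[0.001,0.001,0.073],[0.001,0.001,0.073]], twist=[[0,0,0.3],[0,0,0.3],[0,0,0.3],[0,0,0.3],[0,0,0.3],[0,0,0.3],[0,0,0.3]], claw=[15,15,15,15,15,15,15])

```text
time: 6.03
eef_pos: [0.3159, -0.4478, 0.1166]
tool_rot: [0.001, 1.0, 0.013, 0.0]
wrist_force: [-0.7, -0.1, -2.5]
width: 0.0211
grip_force: 50.0
```

Emit:
drive_tool(translation=[[0,0,0.001],[0,0,0.001],[0,0,0.002],[0,0,0.002]], twist=[[0,0,0],[0,0,0],[0,0,0],[0,0,0]], claw=[15,15,15,15])

```text
time: 6.37
eef_pos: [0.3157, -0.4475, 0.1141]
tool_rot: [0.0, 1.0, 0.013, 0.0]
wrist_force: [0.1, 0.1, -3.8]
width: 0.0209
grip_force: 50.0
```

Emit:
drive_tool(translation=[[0,0,0.001],[0,0,0.001],[0,0,0.002],[0,0,0.002],[0,0,0.002]], twist=[[0,0,0],[0,0,0],[0,0,0],[0,0,0],[0,0,0]], claw=[15,15,15,15,15])

```text
time: 6.78
eef_pos: [0.3156, -0.4473, 0.1118]
tool_rot: [-0.0, 1.0, 0.013, -0.0]
wrist_force: [0.3, 0.1, -2.9]
width: 0.0212
grip_force: 50.0
```

Emit:
drive_tool(translation=[[0,0,0.001],[0,0,0.001],[0,0,0.002],[0,0,0.002],[0,0,0.002]], twist=[[0,0,0],[0,0,0],[0,0,0],[0,0,0],[0,0,0]], claw=[15,15,15,15,15])

```text
time: 7.2
eef_pos: [0.3158, -0.4476, 0.1108]
tool_rot: [0.0, 1.0, 0.012, 0.0]
wrist_force: [-2.6, 3.6, 19.8]
width: 0.0209
grip_force: 52.7
```

Contact (TCP z 0.111). Release and rise.

Emit:
drive_tool(translation=[[0,0,-0.001],[0,0,-0.001],[0,0,-0.001],[0,0,-0.001],[0,0,-0.001],[0,0,-0.015],[0,0,-0.04],[0,0,-0.075],[0,0,-0.075],[0,0,-0.075]], twist=[[0,0,0],[0,0,0],[0,0,0],[0,0,0],[0,0,0],[0,0,0],[0,0,0],[0,0,0],[0,0,0],[0,0,0]], claw=[35,40,40,40,40,40,40,40,40,40])

```text
time: 8.03
eef_pos: [0.3162, -0.4483, 0.1866]
tool_rot: [0.002, 1.0, 0.013, 0.001]
wrist_force: [0.3, 0.7, -0.5]
width: 0.0339
grip_force: 0.0
```

```bash
python3 -c "
from h import *
w=arm.camera('wrist');save('pics/w3.png',w['color'])
print(delta([.465,-.1926,.19],-90),delta([.3,-.43,.21],-90))"
```

```text
(array([ 0.1556, -0.2512, -0.0048]), array([ 0.06, -0.04,  1.44])) (array([-0.0153, -0.0179, -0.0247]), array([ 0.06, -0.04,  1.44]))
```

View pics/w3.png

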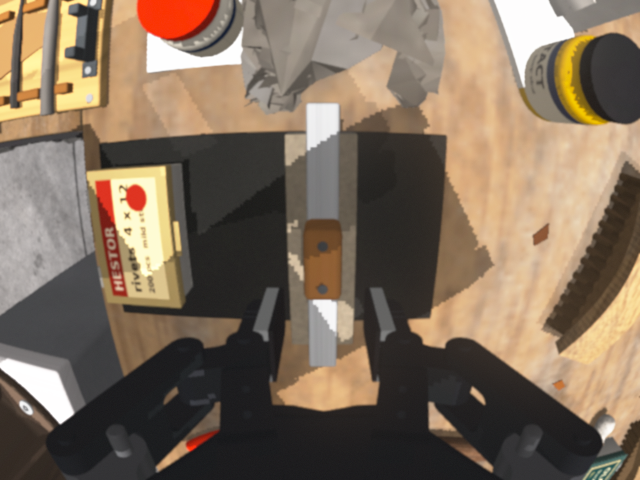

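Bar lies on the stone, centred (cols 307–340 within 286–357, overhang similar at both ends). Next the long punch.

Emit:
drive_tool(translation=[[0.02,-0.04,0],[0.04,-0.08,0],[0.154,-0.298,0.0],[0.154,-0.298,0.0],[0.154,-0.298,0.0],[0.154,-0.298,0.037],[0.154,-0.298,0.037],[0.154,-0.298,0.037],[0.154,-0.298,0.037],[0.154,-0.298,0.037],[0.154,-0.298,0.037],[0.154,-0.298,0.037]], twist=[[0,0,1.4],[0,0,1.4],[0,0,1.4],[0,0,1.4],[0,0,1.4],[0,0,1.4],[0,0,1.4],[0,0,1.4],[0,0,1.4],[0,0,1.4],[0,0,1.4],[0,0,1.4]], claw=[35,35,35,35,35,35,35,35,35,35,35,35])

```text
time: 9.08
eef_pos: [0.4615, -0.1463, 0.1476]
tool_rot: [-0.0, 1.0, 0.0, -0.0]
wrist_force: [0.5, -0.2, -0.8]
width: 0.0297
grip_force: 0.0
```

```bash
python3 -c "
from h import *
w=arm.camera('wrist');save('pics/w4.png',w['color'])
print(delta([.462,-.1464,.088],-90.4))"
```

```text
(array([ 0.0004, -0.0003,  0.0598]), array([-0.  ,  0.02,  0.36]))
```

View pics/w4.png

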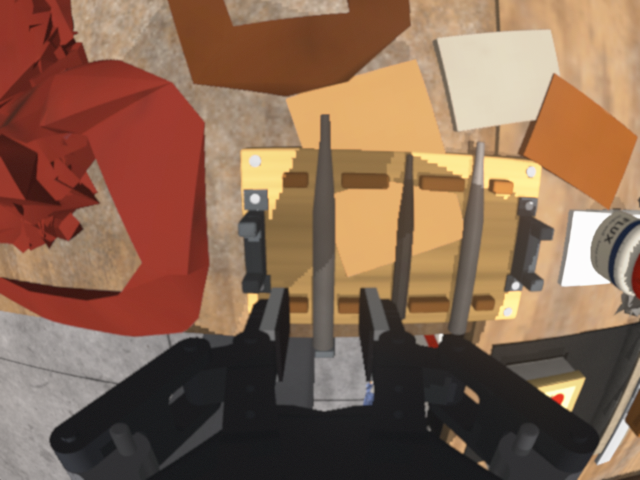

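Long punch (col 325) is centred between the fingers; narrow a bit for the bracket, descend, grip.

Emit:
drive_tool(translation=[[0,0,0],[0,0,0.01],[0,0,0.03],[0,0,0.048],[0,0,0.055],[0,0,0.059],[0,0,0.059],[0,0,0.059],[0,0,0.059],[0,0,0.059],[0,0,0.059]], twist=[[0,0,0.4],[0,0,0.4],[0,0,0.4],[0,0,0.4],[0,0,0.4],[0,0,0.4],[0,0,0.4],[0,0,0.4],[0,0,0.4],[0,0,0.4],[0,0,0.4]], claw=[27,27,27,27,27,27,27,5,5,5,5], force=50)

```text
time: 10.05
eef_pos: [0.4624, -0.1457, 0.0895]
tool_rot: [0.0, 1.0, -0.003, 0.001]
wrist_force: [-0.0, 0.6, -0.9]
width: 0.0106
grip_force: 49.2
```

Width 10.6 mm suggests a grip above the punch's axis; reopen, lower 3 mm, regrip.

Emit:
drive_tool(translation=[[0,0,0],[0,0,0],[0,0,0.001],[0,0,0.002],[0,0,0.003],[0,0,0.003],[0,0,0.003],[0,0,0.003],[0,0,0.003],[0,0,0.003]], twist=[[0,0,0],[0,0,0],[0,0,0],[0,0,0],[0,0,0],[0,0,0],[0,0,0],[0,0,0],[0,0,0],[0,0,0]], claw=[27,27,27,27,27,27,5,5,5,5])

```text
time: 10.88
eef_pos: [0.462, -0.1456, 0.0859]
tool_rot: [-0.0, 1.0, -0.003, -0.0]
wrist_force: [-0.3, -0.2, 3.4]
width: 0.0108
grip_force: 48.8
```

Emit:
drive_tool(translation=[[0,0,-0.005],[0,0,-0.015],[0,0,-0.03],[0,0,-0.06],[0,0,-0.09],[0,0,-0.095],[0,0,-0.095]], twist=[[0,0,0],[0,0,0],[0,0,0],[0,0,0],[0,0,0],[0,0,0],[0,0,0]], claw=[5,5,5,5,5,5,5])

```text
time: 11.47
eef_pos: [0.4632, -0.146, 0.1835]
tool_rot: [0.001, 1.0, -0.003, 0.002]
wrist_force: [0.6, -0.3, -1.4]
width: 0.0112
grip_force: 49.0
```

```bash
python3 -c "
from h import *
w=arm.camera('wrist');save('pics/w5.png',w['color'])
print(delta([.3055,-.382,.18],-88.6))"
```

```text
(array([-0.1555,  0.2372,  0.0019]), array([ 0.05, -0.13, -1.76]))
```

View pics/w5.png

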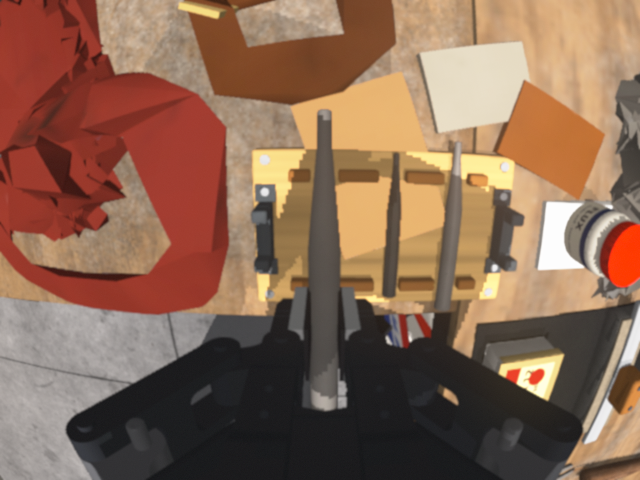

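Long punch is held along the fingers' centreline: tip (324,112), tail (325,408). Checking tilt with rays.

```bash
python3 -c "
from h import *
w=arm.camera('wrist');s=arm.read_state();print(s['eef_pos'],plane(w,[[324,112],[325,408]],.118,'wrist'))
for z in(.10,.11,.118,.125,.135): print(z,plane(w,[[324,112],[325,408]],z,'wrist')[:,0])
print(delta([.3055,-.382,.18],-88.6))"
```

```text
[ 0.46199666 -0.14558604  0.18105045] [[ 0.54258079 -0.14523164  0.118     ]
 [ 0.41027159 -0.14485641  0.118     ]]
0.1 [0.54322698 0.39314398]
0.11 [0.54286798 0.40265932]
0.118 [0.54258079 0.41027159]
0.125 [0.54232949 0.41693233]
0.135 [0.5419705  0.42644767]
(array([-0.155 ,  0.2374,  0.001 ]), array([ 0.01, -0.03, -1.76]))
```

Emit:
drive_tool(translation=[[-0.02,0.02,0],[-0.04,0.045,0],[-0.06,0.075,0],[-0.08,0.105,0],[-0.1,0.135,0],[-0.12,0.165,0],[-0.135,0.195,0],[-0.147,0.22,0.0],[-0.155,0.237,0.001],[-0.155,0.237,0.001],[-0.155,0.237,0.001],[-0.155,0.237,0.001]], twist=[[0,0,-1.8],[0,0,-1.8],[0,0,-1.8],[0,0,-1.8],[0,0,-1.8],[0,0,-1.8],[0,0,-1.8],[0,0,-1.8],[0,0,-1.8],[0,0,-1.8],[0,0,-1.8],[0,0,-1.8]], claw=[5,5,5,5,5,5,5,5,5,5,5,5])

```text
time: 12.57
eef_pos: [0.3052, -0.3807, 0.1789]
tool_rot: [-0.001, 1.0, 0.012, -0.001]
wrist_force: [-0.7, -0.4, -1.5]
width: 0.0106
grip_force: 49.1
```

```bash
python3 -c "
from h import *
print(delta([.3055,-.382,.077],-88.6))"
```

```text
(array([0.0004, 0.0015, 0.1019]), array([-0.11,  0.07,  0.01]))
```

Emit:
drive_tool(translation=[[0,0.001,0.03],[0,0.001,0.06],[0,0.001,0.08],[0,0.001,0.092],[0,0.001,0.098],[0,0.001,0.1],[0,0.001,0.101],[0,0.001,0.101],[0,0.001,0.101]], twist=[[0,0,0],[0,0,0],[0,0,0],[0,0,0],[0,0,0],[0,0,0],[0,0,0],[0,0,0],[0,0,0]], claw=[5,5,5,5,5,5,5,5,5])

```text
time: 13.32
eef_pos: [0.306, -0.3828, 0.0796]
tool_rot: [0.0, 1.0, 0.013, 0.0]
wrist_force: [-0.2, -0.5, -1.1]
width: 0.011
grip_force: 49.1
```

Emit:
drive_tool(translation=[[0,0,0.001],[0,0,0.0015],[0,0,0.002],[0,0,0.002],[0,0,0.002]], twist=[[0,0,0],[0,0,0],[0,0,0],[0,0,0],[0,0,0]], claw=[5,5,5,5,5])

```text
time: 13.73
eef_pos: [0.3056, -0.3827, 0.077]
tool_rot: [0.0, 1.0, 0.012, 0.0]
wrist_force: [-0.1, -0.5, -0.3]
width: 0.0109
grip_force: 49.2
```

Load nearly off (contact starting). Another millimetre, then open gently and rise.

Emit:
drive_tool(translation=[[0,0,0.001],[0,0,0.001],[0,0,0.001],[0,0,0.001],[0,0,0.001],[0,0,0.001],[0,0,0.001],[0,0,-0.02],[0,0,-0.05],[0,0,-0.09],[0,0,-0.1],[0,0,-0.1]], twist=[[0,0,0],[0,0,0],[0,0,0],[0,0,0],[0,0,0],[0,0,0],[0,0,0],[0,0,0],[0,0,0],[0,0,0],[0,0,0],[0,0,0]], claw=[5,5,5,14,18,22,27,27,27,27,27,27])

```text
time: 14.73
eef_pos: [0.3065, -0.3839, 0.1797]
tool_rot: [0.002, 1.0, 0.013, 0.001]
wrist_force: [0.3, -1.0, -0.1]
width: 0.0229
grip_force: 0.0
```

```bash
python3 -c "
from h import *
w=arm.camera('wrist');save('pics/w6.png',w['color'])
print(delta([.462,-.2341,.15],-90.4))"
```

```text
(array([ 0.1596, -0.1453,  0.028 ]), array([ 0.15, -0.1 ,  1.83]))
```

View pics/w6.png

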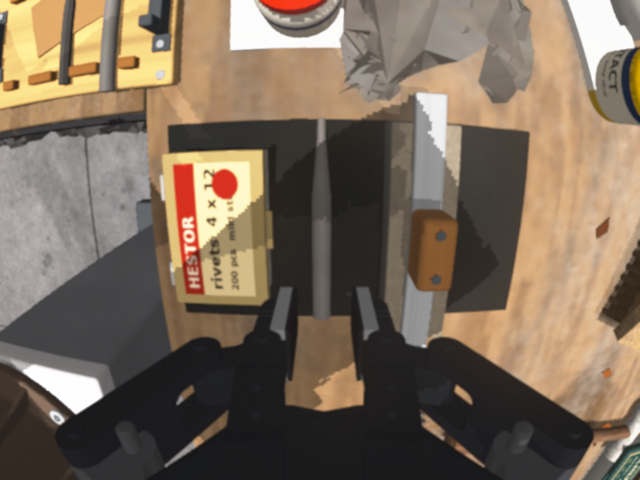

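Long punch lies midway, parallel (cols 313–330 between tin edge 272 and stone 386). Next the medium one.

Emit:
drive_tool(translation=[[0.16,-0.145,0],[0.16,-0.145,0],[0.16,-0.145,0],[0.16,-0.145,0],[0.16,-0.145,0.01],[0.16,-0.145,0.028],[0.16,-0.145,0.028],[0.16,-0.145,0.028],[0.16,-0.145,0.028]], twist=[[0,0,1.8],[0,0,1.8],[0,0,1.8],[0,0,1.8],[0,0,1.8],[0,0,1.8],[0,0,1.8],[0,0,1.8],[0,0,1.8]], claw=[26,26,26,26,26,26,26,26,26])

```text
time: 15.53
eef_pos: [0.461, -0.2338, 0.1482]
tool_rot: [-0.0, 1.0, -0.003, -0.001]
wrist_force: [0.3, -0.4, 0.2]
width: 0.0219
grip_force: 0.0
```

```bash
python3 -c "
from h import *
w=arm.camera('wrist');save('pics/w7.png',w['color'][100:400,150:500])
print(delta([.462,-.2341,.086],-90.4))"
```

```text
(array([ 0.0009, -0.0002,  0.0628]), array([-0.02,  0.04, -0.02]))
```

View pics/w7.png

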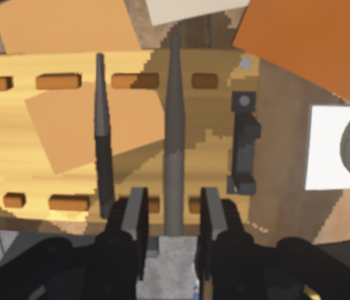

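Medium punch (crop col 174) is centred between the fingers. Descend and grip.

Emit:
drive_tool(translation=[[0.001,0,0.01],[0.001,0,0.03],[0.001,0,0.048],[0.001,0,0.056],[0.001,0,0.06],[0.001,0,0.062],[0.001,0,0.062],[0.001,0,0.062],[0.001,0,0.062],[0.001,0,0.062],[0.001,0,0.062]], twist=[[0,0,0],[0,0,0],[0,0,0],[0,0,0],[0,0,0],[0,0,0],[0,0,0],[0,0,0],[0,0,0],[0,0,0],[0,0,0]], claw=[26,26,26,26,26,26,26,4,4,4,4])

```text
time: 16.5
eef_pos: [0.4632, -0.2339, 0.0876]
tool_rot: [0.0, 1.0, -0.003, 0.0]
wrist_force: [-2.1, -2.5, 8.4]
width: 0.0098
grip_force: 49.7
```

Emit:
drive_tool(translation=[[0,0,-0.005],[0,0,-0.015],[0,0,-0.03],[0,0,-0.06],[0,0,-0.09],[0,0,-0.095],[0,0,-0.095]], twist=[[0,0,0],[0,0,0],[0,0,0],[0,0,0],[0,0,0],[0,0,0],[0,0,0]], claw=[4,4,4,4,4,4,4])

```text
time: 17.08
eef_pos: [0.464, -0.2342, 0.1846]
tool_rot: [0.001, 1.0, -0.003, 0.002]
wrist_force: [-0.3, -0.8, -0.8]
width: 0.0094
grip_force: 49.0
```

```bash
python3 -c "
from h import *
print(delta([.3055,-.514,.18],-88.6),delta([.3055,-.514,.077],-88.6))"
```

```text
(array([-0.1568,  0.2808,  0.0046]), array([ 0.13, -0.23, -1.76])) (array([-0.1572,  0.2805,  0.1076]), array([ 0.13, -0.23, -1.76]))
```

Emit:
drive_tool(translation=[[-0.02,0.03,0],[-0.04,0.06,0],[-0.055,0.09,0],[-0.07,0.12,0],[-0.088,0.15,0],[-0.105,0.18,0],[-0.12,0.21,0],[-0.137,0.24,0],[-0.15,0.265,0.002],[-0.158,0.28,0.004],[-0.158,0.28,0.004],[-0.158,0.28,0.004]], twist=[[0,0,-1.8],[0,0,-1.8],[0,0,-1.8],[0,0,-1.8],[0,0,-1.8],[0,0,-1.8],[0,0,-1.8],[0,0,-1.8],[0,0,-1.8],[0,0,-1.8],[0,0,-1.8],[0,0,-1.8]], claw=[4,4,4,4,4,4,4,4,4,4,4,4])

```text
time: 18.08
eef_pos: [0.3025, -0.5125, 0.1769]
tool_rot: [-0.001, 1.0, 0.012, -0.0]
wrist_force: [-0.4, -0.0, -0.6]
width: 0.0097
grip_force: 49.1
```

```bash
python3 -c "
from h import *
print(delta([.304,-.514,.0786],-88.6))"
```

```text
(array([0.0015, 0.0017, 0.0983]), array([-0.09,  0.04, -0.05]))
```

Emit:
drive_tool(translation=[[0.001,0.001,0.03],[0.001,0.001,0.06],[0.001,0.001,0.08],[0.001,0.001,0.09],[0.001,0.001,0.095],[0.001,0.001,0.097],[0.001,0.001,0.099],[0.001,0.001,0.099],[0.001,0.001,0.099]], twist=[[0,0,0],[0,0,0],[0,0,0],[0,0,0],[0,0,0],[0,0,0],[0,0,0],[0,0,0],[0,0,0]], claw=[4,4,4,4,4,4,4,4,4])

```text
time: 18.83
eef_pos: [0.3045, -0.514, 0.0799]
tool_rot: [0.001, 1.0, 0.013, 0.0]
wrist_force: [-0.8, -0.1, -1.0]
width: 0.0098
grip_force: 49.1
```

Emit:
drive_tool(translation=[[0,0,0.001],[0,0,0.0015],[0,0,0.002],[0,0,0.002],[0,0,0.002]], twist=[[0,0,0],[0,0,0],[0,0,0],[0,0,0],[0,0,0]], claw=[4,4,4,4,4])

```text
time: 19.25
eef_pos: [0.3045, -0.5141, 0.0784]
tool_rot: [0.001, 1.0, 0.012, 0.0]
wrist_force: [-1.4, 3.9, 20.4]
width: 0.0099
grip_force: 51.5
```

Contact. Ease off, open and rise.

Emit:
drive_tool(translation=[[0,0,-0.001],[0,0,-0.001],[0,0,-0.001],[0,0,-0.001],[0,0,-0.001],[0,0,-0.001],[0,0,-0.02],[0,0,-0.05],[0,0,-0.09],[0,0,-0.1],[0,0,-0.1]], twist=[[0,0,0],[0,0,0],[0,0,0],[0,0,0],[0,0,0],[0,0,0],[0,0,0],[0,0,0],[0,0,0],[0,0,0],[0,0,0]], claw=[4,13,17,21,26,26,26,26,26,26,26])

```text
time: 20.17
eef_pos: [0.305, -0.5153, 0.1804]
tool_rot: [0.003, 1.0, 0.013, 0.001]
wrist_force: [0.4, -0.2, -0.3]
width: 0.0223
grip_force: 0.0
```

```bash
python3 -c "
from h import *
w=arm.camera('wrist');cv2.imwrite('w8.png',w['color'][:,:,::-1])
# dark-grey punch check: ray strip at mat near medium
print(delta([.463,-.1926,.15],-90.4))"
```

```text
(array([ 0.1664, -0.3178,  0.0278]), array([ 0.17, -0.08,  1.84]))
```

Emit:
drive_tool(translation=[[0.166,-0.318,0],[0.166,-0.318,0],[0.166,-0.318,0],[0.166,-0.318,0],[0.166,-0.318,0],[0.166,-0.318,0],[0.166,-0.318,0],[0.166,-0.318,0.01],[0.166,-0.318,0.028],[0.166,-0.318,0.028],[0.166,-0.318,0.028],[0.166,-0.318,0.028]], twist=[[0,0,1.8],[0,0,1.8],[0,0,1.8],[0,0,1.8],[0,0,1.8],[0,0,1.8],[0,0,1.8],[0,0,1.8],[0,0,1.8],[0,0,1.8],[0,0,1.8],[0,0,1.8]], claw=[26,26,26,26,26,26,26,26,26,26,26,26])

```text
time: 21.22
eef_pos: [0.4618, -0.1916, 0.1482]
tool_rot: [-0.0, 1.0, -0.003, -0.001]
wrist_force: [-1.2, -0.3, -0.6]
width: 0.0221
grip_force: 0.0
```

```bash
python3 -c "
from h import *
w=arm.camera('wrist');g=cv2.cvtColor(w['color'],cv2.COLOR_RGB2HSV)
# punch = low-saturation dark pixels inside fingers' gap on rack
for r in (200,230,260,285):
  row=g[r,290:365];c=np.where((row[:,1]<60)&(row[:,2]<130))[0]+290
  print(r,c.min() if len(c) else None,c.max() if len(c) else None,len(c), plane(w,[[c.mean(),r]],.018,'wrist').round(4) if len(c) else '')
print(delta([.463,-.1926,.0855],-90.4))"
```

```text
200 None None 0 
230 None None 0 
260 324 328 4 [[ 0.4606 -0.1917  0.018 ]]
285 320 330 11 [[ 0.4447 -0.1909  0.018 ]]
(array([0.0012, 0.0004, 0.0631]), array([-0.01,  0.03,  0.01]))
```

Emit:
drive_tool(translation=[[0.001,0,0.01],[0.001,0,0.03],[0.001,0,0.048],[0.001,0,0.056],[0.001,0,0.06],[0.001,0,0.062],[0.001,0,0.062],[0.001,0,0.062],[0.001,0,0.062],[0.001,0,0.062],[0.001,0,0.062]], twist=[[0,0,0],[0,0,0],[0,0,0],[0,0,0],[0,0,0],[0,0,0],[0,0,0],[0,0,0],[0,0,0],[0,0,0],[0,0,0]], claw=[26,26,26,26,26,26,26,2,2,2,2])

```text
time: 22.18
eef_pos: [0.4635, -0.1918, 0.0876]
tool_rot: [0.0, 1.0, -0.003, 0.001]
wrist_force: [-2.5, -1.7, 8.2]
width: 0.0071
grip_force: 49.6
```

Emit:
drive_tool(translation=[[0,0,-0.005],[0,0,-0.015],[0,0,-0.03],[0,0,-0.06],[0,0,-0.09],[0,0,-0.095],[0,0,-0.095]], twist=[[0,0,0],[0,0,0],[0,0,0],[0,0,0],[0,0,0],[0,0,0],[0,0,0]], claw=[2,2,2,2,2,2,2])

```text
time: 22.77
eef_pos: [0.4643, -0.192, 0.1846]
tool_rot: [0.001, 1.0, -0.003, 0.002]
wrist_force: [0.6, -0.4, -1.2]
width: 0.007
grip_force: 49.0
```

```bash
python3 -c "
from h import *
print(delta([.309,-.3172,.18],-88.7))"
```

```text
(array([-0.1545,  0.1261,  0.0042]), array([ 0.12, -0.24, -1.66]))
```

Emit:
drive_tool(translation=[[-0.02,0.015,0],[-0.04,0.03,0],[-0.06,0.045,0],[-0.08,0.062,0],[-0.1,0.08,0],[-0.12,0.096,0],[-0.14,0.112,0.002],[-0.1545,0.126,0.004],[-0.1545,0.126,0.004],[-0.1545,0.126,0.004],[-0.1545,0.126,0.004]], twist=[[0,0,-1.7],[0,0,-1.7],[0,0,-1.7],[0,0,-1.7],[0,0,-1.7],[0,0,-1.7],[0,0,-1.7],[0,0,-1.7],[0,0,-1.7],[0,0,-1.7],[0,0,-1.7]], claw=[2,2,2,2,2,2,2,2,2,2,2])

```text
time: 23.68
eef_pos: [0.3078, -0.3162, 0.1775]
tool_rot: [-0.0, 1.0, 0.011, -0.0]
wrist_force: [-0.1, 0.4, -0.6]
width: 0.0073
grip_force: 49.0
```

```bash
python3 -c "
from h import *
print(delta([.309,-.3172,.1145],-88.7))"
```

```text
(array([0.0012, 0.0011, 0.063 ]), array([-0.05,  0.03,  0.  ]))
```

Emit:
drive_tool(translation=[[0.001,0.001,0.03],[0.001,0.001,0.05],[0.001,0.001,0.057],[0.001,0.001,0.061],[0.001,0.001,0.063],[0.001,0.001,0.063],[0.001,0.001,0.063]], twist=[[0,0,0],[0,0,0],[0,0,0],[0,0,0],[0,0,0],[0,0,0],[0,0,0]], claw=[2,2,2,2,2,2,2])

```text
time: 24.27
eef_pos: [0.3093, -0.3177, 0.1156]
tool_rot: [0.0, 1.0, 0.012, 0.0]
wrist_force: [-0.0, 0.4, 0.0]
width: 0.007
grip_force: 49.0
```

Emit:
drive_tool(translation=[[0,0,0.0005],[0,0,0.001],[0,0,0.001],[0,0,0.001]], twist=[[0,0,0],[0,0,0],[0,0,0],[0,0,0]], claw=[2,2,2,2])

```text
time: 24.6
eef_pos: [0.309, -0.3177, 0.1142]
tool_rot: [0.0, 1.0, 0.012, 0.0]
wrist_force: [0.3, 0.9, -0.4]
width: 0.007
grip_force: 49.0
```

Emit:
drive_tool(translation=[[0,0,0.0005],[0,0,0.001],[0,0,0.001],[0,0,0.001]], twist=[[0,0,0],[0,0,0],[0,0,0],[0,0,0]], claw=[2,2,2,2])

```text
time: 24.93
eef_pos: [0.3089, -0.3177, 0.1131]
tool_rot: [0.0, 1.0, 0.012, 0.0]
wrist_force: [-1.5, 0.9, 8.6]
width: 0.0071
grip_force: 50.2
```

Contact with the tin lid. Ease, open gently, rise.

Emit:
drive_tool(translation=[[0,0,-0.0005],[0,0,-0.0005],[0,0,-0.0005],[0,0,-0.0005],[0,0,-0.0005],[0,0,-0.0005],[0,0,-0.0005],[0,0,-0.02],[0,0,-0.05],[0,0,-0.08],[0,0,-0.08],[0,0,-0.08]], twist=[[0,0,0],[0,0,0],[0,0,0],[0,0,0],[0,0,0],[0,0,0],[0,0,0],[0,0,0],[0,0,0],[0,0,0],[0,0,0],[0,0,0]], claw=[2,9,12,15,20,25,30,30,30,30,30,30])

```text
time: 25.93
eef_pos: [0.3095, -0.3182, 0.1943]
tool_rot: [0.001, 1.0, 0.012, 0.001]
wrist_force: [-0.0, 0.1, 0.0]
width: 0.0257
grip_force: 0.0
```

```bash
python3 -c "
from h import *
w=arm.camera('wrist');save('pics/w9.png',w['color'])"
```

```text
(no output)
```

View pics/w9.png

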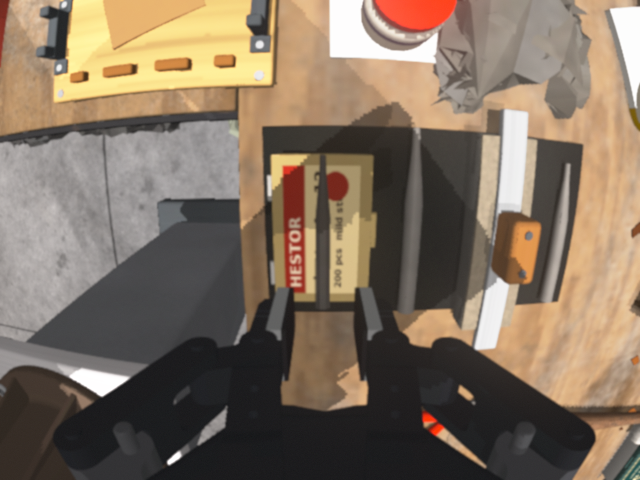

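All in place: short on the tin (col 323, tin 272–374), long midway (412), bar on the stone, medium right of it (557). Quick numeric check.

```bash
python3 -c "
from h import *
w=arm.camera('wrist')
for n,p,z in (('short',[[323,154],[322,308]],.042),('long',[[418,129],[407,311]],.009),('med',[[569,164],[548,301]],.009),('bar',[[515,110],[484,348]],.035),('tinL',[[272,155],[272,300]],.037),('tinR',[[374,156],[369,302]],.037),('stoneL',[[487,136],[455,328]],.027),('stoneR',[[538,141],[511,325]],.027)):
  q=plane(w,p,z,'wrist');print(n,q[:,:2].round(4).tolist(),q.mean(0)[:2].round(4))
print(arm.read_state()['time'])"
```

```text
short [[0.3669, -0.3149], [0.2656, -0.3165]] [ 0.3162 -0.3157]
long [[0.3845, -0.3799], [0.2455, -0.3839]] [ 0.315  -0.3819]
med [[0.3706, -0.5111], [0.2504, -0.5162]] [ 0.3105 -0.5137]
bar [[0.4038, -0.4406], [0.2242, -0.4453]] [ 0.314 -0.443]
tinL [[0.3655, -0.2838], [0.268, -0.2822]] [ 0.3167 -0.283 ]
tinR [[0.3663, -0.346], [0.268, -0.3486]] [ 0.3171 -0.3473]
stoneL [[0.3841, -0.4243], [0.2394, -0.4197]] [ 0.3118 -0.422 ]
stoneR [[0.3851, -0.4662], [0.2394, -0.4702]] [ 0.3123 -0.4682]
26.0333
```

All within tolerance; handing in.

```bash
python3 -c "
from plant import arm
print(arm.finish_job())"
```

```text
the job is handed in; nothing more can be done
None
```

I placed the bar on the whetstone, grip up, and laid all three punches where you asked; my last wrist-camera check put everything within tolerance, and I handed the job in at 26 s without getting a verdict back.

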